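Hook the pantry tote forward out of the wire bay

ROBOT

A 6-joint arm with a two-finger parallel gripper is mounted at the origin on the work surface. World frame = base frame: x ahead of the robot, y to its left, z up, the work surface at z = 0. Lengths are in m, angles in degrees, forces in N, time in s.
With the tool pointing down it reaches from about 0.325 to 0.775 m from the base axis. Payload 5.5 kg.
Tool frame: the origin (TCP) lies at the very end of the fingers, on their centre line; the grasp point (between the pads) lies 19 mm behind it; z points along the fingers, x is the direction in which the jaws open and shut, and the axes are right-handed (so a half turn about z gives the same grasp; the last joint's range is limited). The gripper opens to 88 mm and grips with 3 to 60 N. Pads are 20 mm wide; open, the fingers measure 115 mm over their backs; the gripper's body (75 mm by 178 mm) begins 61 mm behind the grasp point.
Start: joints at [-67.821, 5.22, 70.514, -0, 104.267, -3.249], TCP at [0.258, -0.542, 0.191] pointing down, gripper open.
Joint ranges: [-164.24, 164.24], [-49.07, 125.15], [9.68, 141.18], [-86.29, 266.29], [3.28, 154.24], [-151.56, 151.56]. Speed limits (degrees/s): [147.25, 147.25, 172.46, 180, 180, 180].

INTERFACE

Orientations are given as [roll, pitch, yaw] about the fixed x, y, z axes, in that order (R = Rz(yaw) Ry(pitch) Rx(roll)).
In Python, from rig import ctrl gives the robot as it stands. The module is installed in compiled form; this text tells all that it offers.
- The arm moves only by the shell command python3 -m pendant 'ROWS' [OPENING] [FORCE]. ROWS is JSON, a list of rows, each an object of numbers: "tx", "ty", "tz": the shift along the tool's x, y, z in mm; "spin": the turn about the tool's z in degrees. A call has 1 to 10 rows; each row is the pose to reach, as a shift and turn from the pose commanded when the call began, along the tool's axes at that moment; what a row does not reach only later rows make up. A row lasts 1/8 s, in which the tool goes at most 62.5 mm and 10.7 degrees, less where a joint would pass 70% of its speed; a pose out of reach is approached as far as the arm can. A call with a gripper value outside its range is refused whole. OPENING is the closure, from 0 (fully open) to 1 (shut), set as the call begins (- or left out, the last holds). The fingers move at their own pace and stop on an object; FORCE is the grip in N (left out, the last holds). Time passes only in rows, so rows that repeat a pose let the fingers close. It gives the time, the measured TCP pose, the force and the opening at its end, in the units of the state.
- ctrl.observe(): the state, without advancing time (a new reading comes with each control period).
- ctrl.snapshot(name): name is "side" or "top" or "wrist"; returns a dict with "pixels" (400x640x3 uint8, blue, green, red), "mtx" (3x3 intrinsics, pixels), "D" ([k1, k2, p1, p2, k3] as OpenCV has them; the pictures are not rectified), "world_from_camera" (4x4, takes a point from camera to world coordinates). Camera axes: x right, y down, z forward; pixel columns grow to the right and rows downward; lengths in m; the calibration is good to about 2 mm. A picture is of the moment at which its call begins. There is no depth.
- ctrl.job_done(): hands the job in, once; it reports no verdict.
Trained networks look in a picture, given as the dict that the camera call returned (one of the last four; its "shot" number tells which), for a name from the list of things; names that differ only in an ending like _2 or _b are one class to them, and where a whole thing is asked for, a point or a joint stands for the part that bears it (a point fixed in the world has none). Each returns a list of dicts, best first, with "score" (0 to 1); they miss things now and then, are a little off and sometimes report something else, mostly with a low value. They report only what shows in the picture. A call takes as long as a camera call. They do not tell look-alikes from the thing itself.
- ctrl.boxes_of(thing, picture): "rect" ([left, top, right, bottom] in pixels, round what is visible of it).
The state is a dict: "time_s": time; "joint_positions": joint angles; "dq": joint speeds; "joint_efforts": joint torques, N m; "tcp_pos": TCP position; "tcp_rot": TCP orientation; "force": force on the tool from outside, world axes, zero at the start; "moment": the same for the moment, N m; "finger_gap": finger opening in m.
Only numpy, scipy, OpenCV 4.12 (cv2) and the standard library are available. Lean on these libraries where they do the work, as an engineer would, in place of code of your own. Each camera call takes 0.05 s, during which the arm holds its last target. There are 200 camera calls.

TASK

Take the pull hook off its cork mat, drop its bent end inside the front wall of the open-topped tote standing deep under the wire rack, and drag the tote forward until its whole front wall is snug and square against the low stop strip (it is clamped somewhere near the front edge; find it by feel), holding a gentle steady pull there for about a second (around 1 kg of pull; never as much as 2 kg on the tote at any time). Then unhook it and lay the hook back on the mat as it lay, let go, and leave the tote at the strip. Only the hook may touch the tote, and everything else stays where it is.

Things in the scene. Friction and masses are not known exactly. Their poses are not given: they have to be found in the camera images.
- bay: low wire rack fixed on the table: wooden board 250 deep (x) x 320 wide (y) x 12 mm, roof of thin steel wires (underside 148 mm above the table) on four thin corner posts; roof and posts begin 30 mm behind the board's front edge; open in front. Origin: middle of the board's front edge, at table height; x points into the rack, z up.
- stop: adjustable stop at the board's front: two steel side brackets with a wooden cross strip between them, 8 mm thick, 290 wide, 22 tall, square to x and clamped rigid. Its inner face (strip_face) lies from 0 to 32 mm behind (+x of) this origin and is NOT measured: feel for it. Origin: middle of the brackets, on the board, 12 mm behind its front edge; x points into the rack.
- tote: white open tote, loose on the board, 130 (x) x 105 (y) x 55 mm, walls and floor 4 mm, 0.65-1 kg, slides with 2-6 N. Jars fixed in its rear leave 42 mm free behind the front (-x) wall, whose top has an outward lip 8 mm deep, 5 thick. Starts 70-95 mm behind the stop's origin, turned up to 0.1 rad, in either half of the rack. Pulled too hard, its back lifts. Origin: centre of underside; x into the rack.
- tote_lip (a point): the middle of the top inner edge of the tote's front wall: 61 mm in front of the tote's centre, 55 mm above its underside. Axes as the tote's.
- tote_front (a point): the middle of the bottom edge of the tote's front outer face, 65 mm in front of its centre. Axes as the tote's.
- mat: cork mat, 300 x 130 mm, 4 mm thick, fixed on the table to the left of the rack. Origin: its centre, underside; x along its length.
- hook_grip (a point): centre of the pull hook's wooden handle, 100 long (x) x 22 wide (y) x 34 mm tall, 17 mm above its underside. A flat steel bar (14 wide, 6 thick, underside 24 mm above the handle's) runs forward (+x) from it, its end bent straight down to the level of the handle's underside. It lies on the mat on handle and bent end, as it is used. 0.16 kg, balanced 20 to 45 mm in front of this point.
- hook_tip (a point): the bottom of the hook's bent-down end, on the face that looks back to the handle (the face that pulls): 160 mm in front of the handle's centre, at the level of the handle's underside. The bent end is 14 mm wide, 5 mm thick (reaching 5 mm further forward), 24 mm free height under the bar. Axes as the hook's.
- tin: lidded steel tin, 124 x 94 x 64 mm, loose in the other half of the rack beside the tote; leave alone. Origin: centre of the underside.
- lunchbox: red plastic lunchbox, 184 x 124 x 66 mm; leave alone. Origin: centre of the underside.
- glass: glass holder, 66 mm across, 100 mm tall, with a steel straw leaning out of it to 200 mm height; leave alone. Origin: centre of the underside.
- mould: grey hard silicone sandwich mould, 110 x 110 x 32 mm; leave alone. Origin: centre of the underside.
- tong: steel serving tong lying on the table, 210 mm long, 12 mm high; leave alone. Origin: its middle, on the table.
- jar: closed jar, 64 mm across, 110 mm tall; leave alone. Origin: centre of the underside.
- mug: white mug, 80 mm across, 90 mm tall; leave alone. Origin: centre of the underside.
- hook: the same pull hook as a whole; origin: centre of the handle's underside, axes as hook_grip.
Not all that is in view belongs to the job. Leave any purple look-alike of the hook alone.

How it is judged (in metres and radians):
On the way, in this order (a step that is already met when the one before it is completed fails the run):
1. the hook's bent end is inside the tote, behind its front wall and at least 6 mm below its rim, while the tote is still at least 50 mm behind the origin of the stop (x of hook_tip in the frame of tote between -0.066 and -0.02 m and y of hook_tip in the frame of tote between -0.045 and 0.045 m and z of hook_tip in the frame of tote below 0.049 m and x of tote_front in the frame of stop above 0.05 m), for 0.1 s.
2. the hook holds the tote square (within 0.04 rad) against the stop strip, pressing it there with at least 5 N for half a second (contact force between tote and stop above 5 N and contact force between hook and tote above 5 N and angle between the x axis of tote and the x axis of stop, either way round below 0.04 rad), for 0.5 s.
At the end, for the whole second after the job is handed in: The tote stands flat at the stop strip (front face within 4 mm of it, square within 0.05 rad), at rest. The hook lies at rest on its handle and bent end on the mat, both the handle's centre and the tip over the mat, roughly along it (within 0.35 rad, either way round), not touching the tote (x of tote_front in the frame of strip_face between -0.003 and 0.004 m and angle between the x axis of tote and the x axis of stop, either way round below 0.05 rad and angle between tote's own z axis and vertical below 0.04 rad and linear speed of each of tote, hook below 0.01 m/s and contact force between hook and tote below 0.1 N and x of hook_grip in the frame of mat between -0.15 and 0.15 m and y of hook_grip in the frame of mat between -0.065 and 0.065 m and x of hook_tip in the frame of mat between -0.15 and 0.15 m and y of hook_tip in the frame of mat between -0.065 and 0.065 m and z of hook_grip in the frame of mat between 0.015 and 0.027 m and angle between hook_grip's own z axis and vertical below 0.1 rad and angle between the x axis of hook_grip and the x axis of mat, either way round below 0.35 rad).
It fails at once if the hook loads the tote with more than 20 N (contact force between hook and tote above 20 N).
It fails at once if the tote is tipped by more than 0.12 rad (angle between tote's own z axis and vertical above 0.12 rad).
It fails at once if the robot itself touches the tote (contact force between any of the fingers, the arm and tote above 0.5 N).
It fails at once if the hook or the robot strikes the rack or its stop strip with more than 20 N (contact force between any of hook, the arm, the fingers and bay above 20 N or contact force between any of hook, the arm, the fingers and stop above 20 N).
It fails at once if a bystander is pushed from its place (tin 12 mm, others 20 mm) or the glass holder is tipped by 0.3 rad (distance of tin from where it was at the start of the episode above 0.012 m or distance of any of lunchbox, glass, mould, tong, jar, mug from where it was at the start of the episode above 0.02 m or angle between glass's own z axis and vertical above 0.3 rad).
It also fails if it takes over 70 s, if anything falls off the work surface, if the arm or the gripper's body presses on something with over 40 N, if the wrist force passes 120 N, or if a joint passes its speed limit or range.

## Working session

There is one attempt and no reset: what is moved stays moved. The work goes in short steps, Python scripts to look and compute and a shell command to move; the robot and the scene stay as the last step left them, time stands still between calls to the robot, and variables do not carry over. Pictures are saved under pics/ and viewed, about 8 in all and at most 12, crops included, and the job is handed in when it is done.

```bash
mkdir -p pics; cat > h.py <<'E'
import numpy as np, cv2
from rig import ctrl
from scipy.spatial.transform import Rotation as R
def ray(p,uv):
    u=cv2.undistortPoints(np.array([[uv]],float),np.array(p["mtx"],float),np.array(p["D"],float))[0,0]
    T=np.array(p["world_from_camera"]);return T[:3,3],T[:3,:3]@np.array([u[0],u[1],1.])
def at(p,uv,z):
    o,d=ray(p,uv);return o+d*(z-o[2])/d[2]
def proj(p,X):
    T=np.linalg.inv(np.array(p["world_from_camera"]))
    return cv2.projectPoints(np.array(X,float).reshape(-1,3),cv2.Rodrigues(T[:3,:3])[0],T[:3,3],np.array(p["mtx"],float),np.array(p["D"],float))[0][:,0]
E
python3 - <<'E'
from h import *
s=ctrl.observe();print(s)
ims=[]
for n in("top","side"):
    p=ctrl.snapshot(n);cv2.imwrite(f"pics/{n}0.png",p["pixels"]);np.save(n+"0.npy",p,allow_pickle=True)
    print(n,np.round(np.array(p["world_from_camera"]),3).tolist())
    for t in("hook","hook_tip","tote","bay","stop","mat","tin","lunchbox","glass","jar","mug","mould","tong"):
        print(t,[(round(b["score"],2),np.round(b["rect"]).astype(int).tolist()) for b in ctrl.boxes_of(t,p)[:3]])
E
```

```text
{'time_s': 0.0, 'joint_positions': array([-6.78209548e+01,  5.26210661e+00,  7.05820021e+01, -1.76942025e-03,
        1.04265843e+02, -3.24920753e+00]), 'dq': array([-0.07266904,  0.0160384 ,  0.06328622,  0.0418147 , -0.03481166,
       -0.05495268]), 'joint_efforts': array([ 5.39710200e-04, -4.46457267e+01, -4.06444216e+01,  6.95865671e-02,
        2.94244161e-02, -1.32305122e-04]), 'tcp_pos': array([ 0.25747626, -0.54155101,  0.1896162 ]), 'tcp_rot': array([-1.79995481e+02,  1.09871715e-01, -6.45721773e+01]), 'force': array([ 0.54843266,  0.26620904, -0.37769326]), 'moment': array([ 0.01509032,  0.01143585, -0.02535992]), 'finger_gap': 0.08802428743754291}
top [[-0.013, -0.998, 0.055, 0.415], [-1.0, 0.014, 0.009, 0.049], [-0.009, -0.055, -0.998, 1.64], [0.0, 0.0, 0.0, 1.0]]
hook [(0.82, [218, 189, 237, 258]), (0.59, [159, 230, 167, 296])]
hook_tip [(0.6, [159, 230, 166, 297]), (0.59, [224, 190, 236, 258])]
tote [(0.65, [356, 109, 395, 153])]
bay [(0.7, [298, 95, 405, 181])]
stop [(0.7, [310, 170, 386, 175]), (0.4, [248, 126, 274, 148])]
mat [(0.75, [208, 172, 258, 271]), (0.36, [3
[... 469 characters left out ...]
0, 0.0, 0.0, 1.0]]
hook [(0.64, [263, 254, 317, 305]), (0.63, [241, 334, 311, 392])]
hook_tip [(0.97, [262, 254, 315, 306]), (0.95, [242, 336, 311, 388]), (0.42, [286, 134, 325, 171])]
tote [(0.94, [283, 133, 327, 170])]
bay [(0.96, [243, 112, 353, 216])]
stop [(0.9, [288, 157, 352, 210])]
mat [(0.93, [240, 241, 341, 323])]
tin [(0.64, [257, 151, 297, 192]), (0.63, [320, 204, 375, 243])]
lunchbox [(0.84, [328, 102, 381, 138]), (0.39, [285, 132, 327, 174]), (0.17, [259, 158, 296, 191])]
glass [(0.68, [233, 182, 261, 225]), (0.39, [286, 134, 326, 169])]
jar [(0.82, [378, 110, 395, 140])]
mug [(0.81, [196, 226, 234, 266])]
mould [(0.61, [401, 131, 437, 161])]
tong [(0.97, [320, 205, 374, 243])]
```

View pics/top0.png

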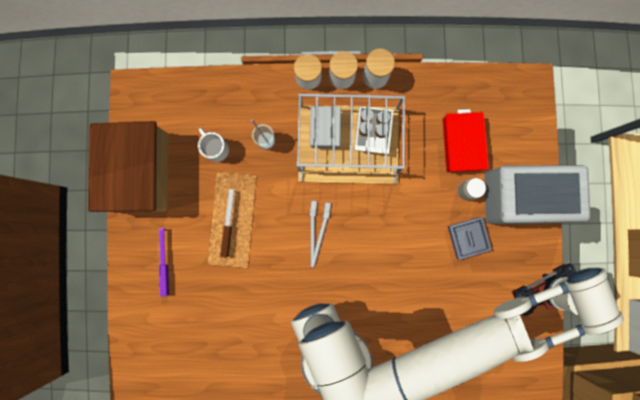

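View pics/side0.png

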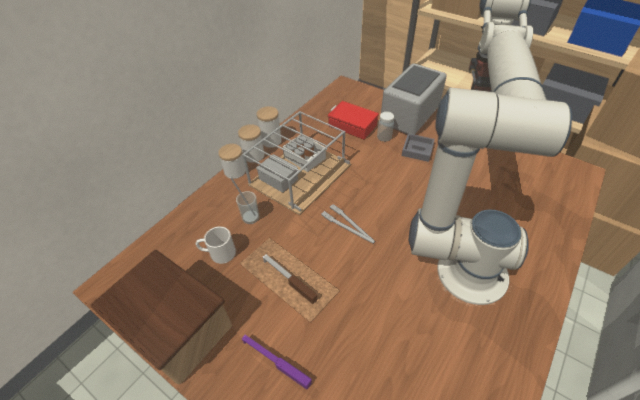

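Candidates for the hook: the brown/steel one lying on the cork mat at top-view (229,222), and the purple one at (164,262) off the mat. The first fits, since it lies on the mat and isn't purple. I'll confirm it in an enlarged crop.

```bash
python3 - <<'E'
from h import *
p=np.load("top0.npy",allow_pickle=True).item();I=p["pixels"]
a=cv2.resize(I[165:275,195:265],None,fx=5,fy=5,interpolation=3)[:550]
b=cv2.resize(I[88:188,290:410],None,fx=3.6,fy=3.6,interpolation=3)
c=np.zeros((550,a.shape[1]+b.shape[1],3),np.uint8);c[:a.shape[0],:a.shape[1]]=a;c[:b.shape[0],a.shape[1]:]=b
cv2.imwrite("pics/c1.png",c);print(a.shape,b.shape)
for n,uv,z in [("mat TL",(214.5,173),.004),("mat TR",(257,175),.004),("mat BL",(208,264),.004),("mat BR",(250,267),.004),("handle rear",(226,257),.038),("handle front",(230,226),.038),("bar tip",(233,190),.034),("board FL",(300,181),.012),("board FR",(397,182),.012),("tote c",(375,131),.067),("tin",(326,126),.076)]:
    print(n,np.round(at(p,uv,z),3))
E
```

```text
(550, 350, 3) (360, 432, 3)
mat TL [0.612 0.383 0.004]
mat TR [0.603 0.245 0.004]
mat BL [0.319 0.405 0.004]
mat BR [0.309 0.27  0.004]
handle rear [0.343 0.341 0.038]
handle front [0.44  0.327 0.038]
bar tip [0.553 0.318 0.034]
board FL [0.581 0.106 0.012]
board FR [ 0.574 -0.204  0.012]
tote c [ 0.729 -0.131  0.067]
tin [0.744 0.022 0.076]
```

View pics/c1.png

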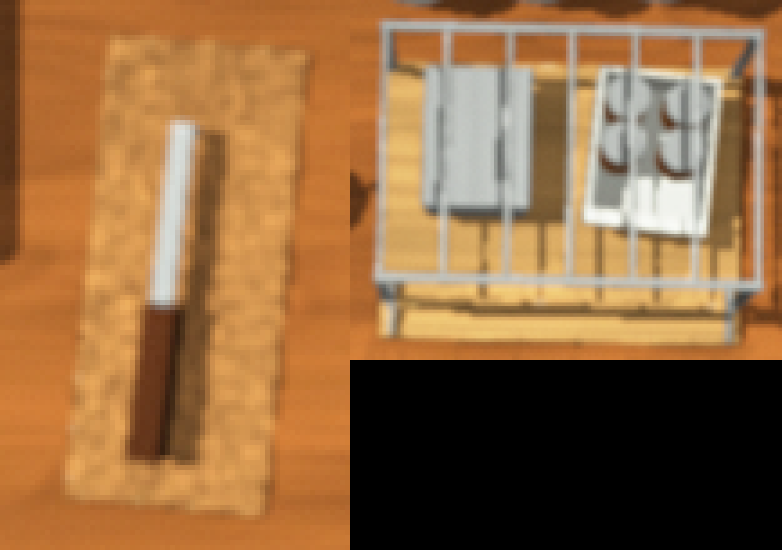

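The crop confirms it: brown handle and steel bar on the cork mat, pointing up the image (+x). The tote is at about (375,131), in the right half of the rack. Next, the wrist camera's mounting and the first move in tool axes.

```bash
cat >> h.py <<'E'
# commanded pose assumed = measured
def go(x,y,z,yaw):
    s=ctrl.observe();M=R.from_euler("xyz",s["tcp_rot"],degrees=True).as_matrix()
    d=M.T@(np.array([x,y,z])-s["tcp_pos"])*1000
    dy=-(yaw-s["tcp_rot"][2]);dy=(dy+180)%360-180
    print("to",(x,y,z,yaw),"-> tx ty tz",np.round(d,1),"spin",round(dy,1))
def st():
    s=ctrl.observe();print("t",round(s["time_s"],2),"tcp",np.round(s["tcp_pos"],4),"rot",np.round(s["tcp_rot"],2),"F",np.round(s["force"],2),"M",np.round(s["moment"],2),"gap",round(s["finger_gap"],4),"q",np.round(s["joint_positions"],1))
E
python3 - <<'E'
from h import *
p=ctrl.snapshot("wrist");s=ctrl.observe()
T=np.eye(4);T[:3,:3]=R.from_euler("xyz",s["tcp_rot"],degrees=True).as_matrix();T[:3,3]=s["tcp_pos"]
print(np.round(np.linalg.inv(T)@np.array(p["world_from_camera"]),3),np.array(p["mtx"]))
go(.42,-.05,.3,0);go(.393,.337,.25,84);st()
E
```

```text
[[ 1.     0.     0.     0.001]
 [-0.     0.954  0.299 -0.082]
 [-0.    -0.299  0.954 -0.193]
 [ 0.     0.     0.     1.   ]] [[314.19630613   0.         317.23149315]
 [  0.         314.19630613 196.21509401]
 [  0.           0.           1.        ]]
to (0.42, -0.05, 0.3, 0) -> tx ty tz [-374.5 -357.8 -109.3] spin -64.6
to (0.393, 0.337, 0.25, 84) -> tx ty tz [-735.6 -499.6  -59.2] spin -148.6
t 1.45 tcp [ 0.2576 -0.5419  0.1907] rot [180.     0.   -64.57] F [ 0.16  0.33 -1.02] M [-0.04  0.01 -0.01] gap 0.0878 q [-67.8   5.2  70.5  -0.  104.3  -3.2]
```

```bash
python3 -m pendant '[{"tx":-50,"ty":-50,"tz":-50,"spin":-10},{"tx":-100,"ty":-100,"tz":-85,"spin":-20},{"tx":-150,"ty":-145,"tz":-109,"spin":-30},{"tx":-205,"ty":-195,"tz":-109,"spin":-40},{"tx":-260,"ty":-250,"tz":-109,"spin":-50},{"tx":-315,"ty":-300,"tz":-109,"spin":-60},{"tx":-374,"ty":-358,"tz":-109,"spin":-70},{"tx":-420,"ty":-380,"tz":-109,"spin":-80},{"tx":-470,"ty":-400,"tz":-109,"spin":-90},{"tx":-520,"ty":-420,"tz":-109,"spin":-100}]'
python3 -c "
from h import *
st();go(.393,.337,.25,84)"
```

```text
time_s: 2.7
tcp_pos: [0.4104, 0.0374, 0.2995]
tcp_rot: [180.0, -0.0, 35.8]
force: [2.2, 0.5, -0.3]
finger_gap: 0.0876
t 2.7 tcp [0.4104 0.0374 0.2995] rot [ 1.7998e+02 -3.0000e-02  3.5750e+01] F [ 2.17  0.54 -0.26] M [ 0.01 -0.19 -0.05] gap 0.0876 q [  0.5 -20.3  82.5  -0.  117.7 -35.3]
to (0.393, 0.337, 0.25, 84) -> tx ty tz [ 160.9 -253.3   49.5] spin -48.2
```

```bash
python3 -m pendant '[{"tz":0}]'
python3 -c "
from h import *
st();go(.393,.337,.25,84)"
```

```text
t 2.7 tcp [0.4104 0.0374 0.2995] rot [ 1.7998e+02 -3.0000e-02  3.5750e+01] F [ 2.17  0.54 -0.26] M [ 0.01 -0.19 -0.05] gap 0.0876 q [  0.5 -20.3  82.5  -0.  117.7 -35.3]
to (0.393, 0.337, 0.25, 84) -> tx ty tz [ 160.9 -253.3   49.5] spin -48.2invalid input at $[0]: expected keys tx, ty, tz, spin
```

```bash
python3 -m pendant '[{"tx":30,"ty":-48,"tz":10,"spin":-9},{"tx":60,"ty":-96,"tz":20,"spin":-18},{"tx":92,"ty":-145,"tz":30,"spin":-27},{"tx":124,"ty":-195,"tz":40,"spin":-36},{"tx":145,"ty":-230,"tz":48,"spin":-46},{"tx":161,"ty":-253,"tz":50,"spin":-48},{"tx":161,"ty":-253,"tz":50,"spin":-48},{"tx":161,"ty":-253,"tz":50,"spin":-48}]'
python3 - <<'E'
from h import *
p=ctrl.snapshot("wrist");cv2.imwrite("pics/w1.png",p["pixels"]);np.save("w1.npy",p,allow_pickle=True)
st();go(.393,.337,.25,84)
E
```

```text
time_s: 3.7
tcp_pos: [0.3952, 0.3343, 0.2497]
tcp_rot: [180.0, 0.0, 83.4]
force: [-0.2, -0.3, -0.6]
finger_gap: 0.0876
t 3.75 tcp [0.3953 0.334  0.2499] rot [ 1.7996e+02 -1.0000e-02  8.3350e+01] F [-0.31  0.52  1.03] M [ 0.03 -0.13  0.05] gap 0.088 q [ 36.4  -6.3  76.   -0.  110.3 -46.9]
to (0.393, 0.337, 0.25, 84) -> tx ty tz [ 2.7 -2.6 -0.1] spin -0.7
```

View pics/w1.png

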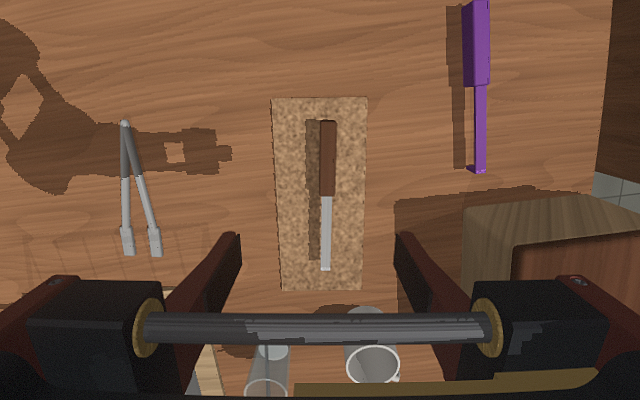

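The picture shows the hook with its handle at (328,121)–(327,196) and bar end at (326,270), on the mat with corners at about (272,98), (367,98), (362,290), (282,290).

```bash
python3 - <<'E'
from h import *
p=np.load("w1.npy",allow_pickle=True).item()
r=at(p,(328,121.5),.038);f=at(p,(327.2,196),.038);t=at(p,(325.5,270.5),.034)
print(r,f,t,np.linalg.norm(f-r),np.linalg.norm((t-f)))
for uv in((272,98),(367,97),(362,290),(282,290)):print(np.round(at(p,uv,.004),3))
h=at(p,(320.5,160),.038)-at(p,(335.5,160),.038);print("w",np.linalg.norm(h))
d=t-r;yaw=np.degrees(np.arctan2(d[1],d[0]));c=(r+f)/2;print("hookyaw",yaw,"grip",c)
go(c[0],c[1],.06,yaw+90);go(c[0],c[1],.004,yaw+90)
E
```

```text
[0.34250639 0.35296387 0.038     ] [0.44013818 0.34154914 0.038     ] [0.5557248  0.32692059 0.034     ] 0.09829681238576121 0.11657726925265702
[0.306 0.283 0.004]
[0.319 0.409 0.004]
[0.616 0.381 0.004]
[0.601 0.252 0.004]
w 0.019550013630349215
hookyaw -6.963824284396377 grip [0.39132229 0.34725651 0.038     ]
to (np.float64(0.39132228656679846), np.float64(0.34725650532075203), 0.06, np.float64(83.03617571560362)) -> tx ty tz [ 12.6  -5.6 189.9] spin 0.3
to (np.float64(0.39132228656679846), np.float64(0.34725650532075203), 0.004, np.float64(83.03617571560362)) -> tx ty tz [ 12.6  -5.7 245.9] spin 0.3
```

```bash
python3 -m pendant '[{"tx":13,"ty":-6,"tz":55,"spin":0},{"tx":13,"ty":-6,"tz":110,"spin":0},{"tx":13,"ty":-6,"tz":165,"spin":0},{"tx":13,"ty":-6,"tz":205,"spin":0},{"tx":13,"ty":-6,"tz":228,"spin":0},{"tx":13,"ty":-6,"tz":240,"spin":0},{"tx":13,"ty":-6,"tz":240,"spin":0}]' 0 60
python3 -c "
from h import *
st()"
python3 -m pendant '[{"tx":0,"ty":0,"tz":0,"spin":0},{"tx":0,"ty":0,"tz":0,"spin":0},{"tx":0,"ty":0,"tz":0,"spin":0},{"tx":0,"ty":0,"tz":0,"spin":0},{"tx":0,"ty":0,"tz":0,"spin":0},{"tx":0,"ty":0,"tz":0,"spin":0}]' 1 60
python3 -c "
from h import *
st()"
```

```text
time_s: 4.62
tcp_pos: [0.3907, 0.3478, 0.0095]
tcp_rot: [-180.0, 0.0, 83.4]
force: [-0.4, -0.5, 0.4]
finger_gap: 0.0881
t 4.62 tcp [0.3907 0.3478 0.0095] rot [-1.7999e+02  1.0000e-02  8.3360e+01] F [-0.43 -0.51  0.39] M [ 0.07 -0.13  0.03] gap 0.0881 q [ 38.   -4.3  98.5  -0.   85.8 -45.4]
time_s: 5.38
tcp_pos: [0.3905, 0.3485, 0.0093]
tcp_rot: [-180.0, 0.0, 83.4]
force: [0.9, -0.0, 1.0]
finger_gap: 0.0315
t 5.38 tcp [0.3905 0.3485 0.0093] rot [-179.99    0.     83.43] F [ 0.86 -0.03  0.97] M [ 0.07 -0.13  0.04] gap 0.0315 q [ 38.   -4.2  98.5   0.   85.7 -45.4]
```

```bash
python3 -m pendant '[{"tx":0,"ty":0,"tz":0,"spin":0},{"tx":0,"ty":0,"tz":0,"spin":0},{"tx":0,"ty":0,"tz":0,"spin":0}]' 1 60
python3 -c "
from h import *
st()"
python3 -m pendant '[{"tx":0,"ty":0,"tz":-10,"spin":0},{"tx":0,"ty":0,"tz":-40,"spin":0},{"tx":0,"ty":0,"tz":-80,"spin":0},{"tx":0,"ty":0,"tz":-130,"spin":0},{"tx":0,"ty":0,"tz":-180,"spin":0},{"tx":0,"ty":0,"tz":-190,"spin":0},{"tx":0,"ty":0,"tz":-190,"spin":0}]' 1 60
python3 - <<'E'
from h import *
st()
p=ctrl.snapshot("side");cv2.imwrite("pics/s1.png",cv2.resize(p["pixels"][60:330,180:420],None,fx=2.2,fy=2.2))
np.save("s1.npy",p,allow_pickle=True)
q=ctrl.snapshot("wrist");np.save("w2.npy",q,allow_pickle=True);cv2.imwrite("pics/w2.png",q["pixels"])
p=ctrl.snapshot("top");np.save("t1.npy",p,allow_pickle=True)
# predicted tip etc in side
E
```

```text
time_s: 5.75
tcp_pos: [0.3905, 0.3485, 0.0094]
tcp_rot: [-180.0, 0.0, 83.4]
force: [0.6, -0.2, 0.3]
finger_gap: 0.0018
t 5.75 tcp [0.3905 0.3485 0.0094] rot [-179.99    0.     83.43] F [ 0.59 -0.21  0.26] M [ 0.11 -0.18 -0.02] gap 0.0018 q [ 38.   -4.2  98.5   0.   85.7 -45.4]
time_s: 6.62
tcp_pos: [0.3908, 0.3487, 0.2001]
tcp_rot: [179.9, -0.1, 83.4]
force: [0.0, -0.4, 0.1]
finger_gap: 0.0008
t 6.62 tcp [0.3908 0.3487 0.2001] rot [ 1.7994e+02 -6.0000e-02  8.3430e+01] F [ 0.01 -0.4   0.12] M [ 0.1  -0.13 -0.03] gap 0.0008 q [ 38.   -6.5  81.2  -0.  105.2 -45.4]
```

View pics/s1.png

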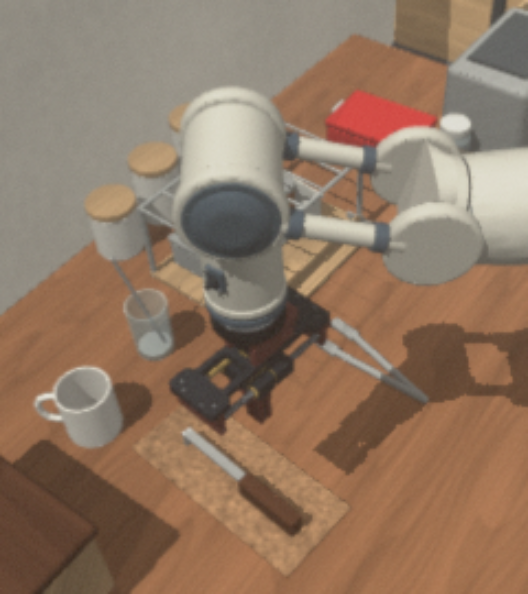

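The gripper closed to 0 mm: it missed, and the hook is still on the mat. I'll find out why by cross-checking the position across the cameras.

```bash
python3 - <<'E'
from h import *
q=np.load("w2.npy",allow_pickle=True).item();s=np.load("s1.npy",allow_pickle=True).item();s0=np.load("side0.npy",allow_pickle=True).item();t0=np.load("top0.npy",allow_pickle=True).item()
w1=np.load("w1.npy",allow_pickle=True).item()
k=lambda u,v:(180+u/2.2,60+v/2.2)
print("side handle rear top",at(s,k(298,517),.038),"front",at(s,k(245,480),.038),"bartip",at(s,k(186,433),.034))
print("proj side est rear/front/tip",proj(s,[[.3425,.353,.038],[.44,.3415,.038],[.5557,.327,.034],[.391,.3487,.2]]))
print("proj top est",proj(t0,[[.3425,.353,.038],[.44,.3415,.038],[.5557,.327,.034]]))
for n,p in(("w1",w1),("w2",q)):print(n,np.round(p["world_from_camera"],3).tolist())
a=s0["pixels"][235:330,230:350];b=s["pixels"][235:330,230:350]
d=cv2.absdiff(a,b).max(2);ys,xs=np.where(d>60);print(len(ys))
c=np.vstack([cv2.resize(np.hstack([a,b]),None,fx=2.6,fy=2.6),cv2.resize(q["pixels"],(624,390))[:340]])
cv2.imwrite("pics/c2.png",c);print(c.shape)
E
```

```text
side handle rear top [0.34126872 0.34995669 0.038     ] front [0.4314267  0.34581032 0.038     ] bartip [0.54771053 0.3320002  0.034     ]
proj side est rear/front/tip [[314.47804507 295.5806776 ]
 [289.97631959 275.67832282]
 [263.64158989 254.46633256]
 [298.07800998 254.6855947 ]]
proj top est [[222.12592109 257.10496234]
 [225.53105986 225.99260021]
 [230.15523043 189.33699975]]
w1 [[0.115, 0.948, 0.297, 0.313], [0.993, -0.11, -0.035, 0.343], [-0.0, 0.299, -0.954, 0.443], [0.0, 0.0, 0.0, 1.0]]
w2 [[0.114, 0.948, 0.296, 0.308], [0.993, -0.109, -0.035, 0.357], [-0.001, 0.298, -0.955, 0.391], [0.0, 0.0, 0.0, 1.0]]
759
(587, 624, 3)
```

View pics/c2.png

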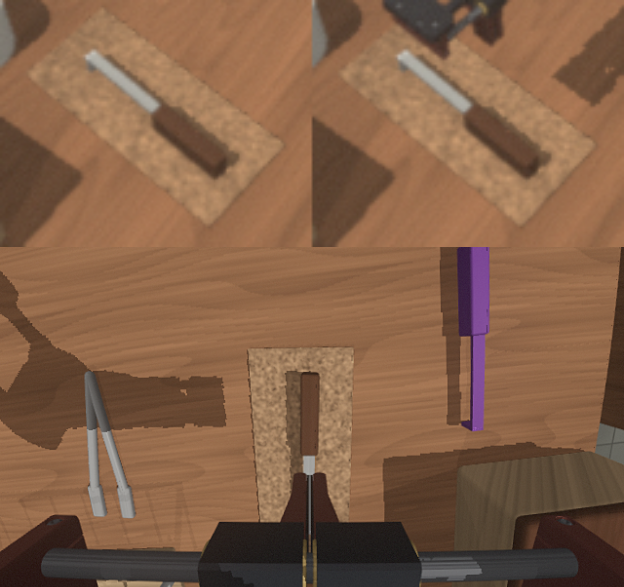

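All three cameras agree on the handle's position, and the TCP was right over it. However, in the side and wrist views the fingertips sit higher than the reported TCP, so they probably closed above the handle. I'll open, go down over the handle and feel for the mat.

```bash
python3 -m pendant '[{"tx":0,"ty":0,"tz":0,"spin":0},{"tx":0,"ty":0,"tz":0,"spin":0},{"tx":0,"ty":0,"tz":0,"spin":0},{"tx":0,"ty":0,"tz":0,"spin":0},{"tx":0,"ty":0,"tz":50,"spin":0},{"tx":0,"ty":0,"tz":100,"spin":0},{"tx":0,"ty":0,"tz":140,"spin":0},{"tx":0,"ty":0,"tz":170,"spin":0},{"tx":0,"ty":0,"tz":185,"spin":0},{"tx":0,"ty":0,"tz":190,"spin":0}]' 0 60
python3 -c "
from h import *
st()"
python3 -m pendant '[{"tx":0,"ty":0,"tz":2,"spin":0},{"tx":0,"ty":0,"tz":4,"spin":0},{"tx":0,"ty":0,"tz":6,"spin":0}]'
python3 - <<'E'
from h import *
st();p=ctrl.snapshot("side");cv2.imwrite("pics/s2.png",cv2.resize(p["pixels"][200:320,230:350],None,fx=4,fy=4,interpolation=3));print(proj(p,[ctrl.observe()["tcp_pos"]]))
E
```

```text
time_s: 8.02
tcp_pos: [0.3905, 0.3484, 0.0091]
tcp_rot: [-180.0, 0.0, 83.4]
force: [-0.1, 0.0, 0.1]
finger_gap: 0.0877
t 8.03 tcp [0.3905 0.3484 0.0091] rot [-1.7998e+02  2.0000e-02  8.3420e+01] F [-0.05  0.03  0.08] M [ 0.06 -0.12 -0.03] gap 0.0877 q [ 38.   -4.2  98.5   0.   85.7 -45.4]
time_s: 8.4
tcp_pos: [0.391, 0.3488, 0.0042]
tcp_rot: [179.9, -0.1, 83.4]
force: [0.1, 0.2, 0.7]
finger_gap: 0.0876
t 8.4 tcp [0.391  0.3488 0.0042] rot [ 1.7994e+02 -6.0000e-02  8.3430e+01] F [0.13 0.19 0.65] M [ 0.06 -0.04 -0.04] gap 0.0876 q [ 38.   -4.   98.8  -0.   85.1 -45.4]
[[302.5104439 291.6079632]]
```

View pics/s2.png

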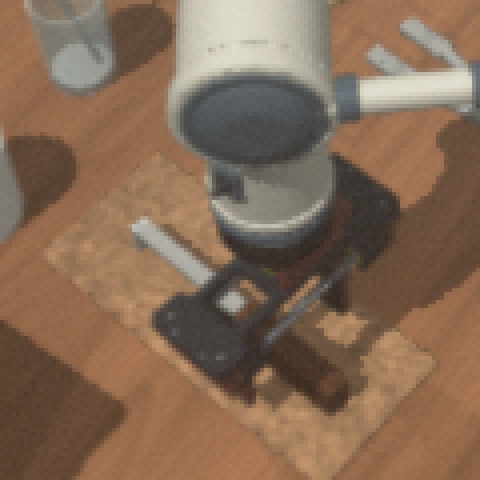

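The side crop shows the open fingers straddling the handle, with their ends around crop (240,398) and (340,305). They still look higher than the reported TCP, and there's no contact force. I'll keep feeling down.

```bash
for i in 1; do python3 -m pendant '[{"tx":0,"ty":0,"tz":1.5,"spin":0},{"tx":0,"ty":0,"tz":3,"spin":0},{"tx":0,"ty":0,"tz":4.5,"spin":0},{"tx":0,"ty":0,"tz":6,"spin":0}]'; done
python3 -m pendant '[{"tx":0,"ty":0,"tz":1.5,"spin":0},{"tx":0,"ty":0,"tz":3,"spin":0}]'
```

```text
time_s: 8.95
tcp_pos: [0.3906, 0.3484, -0.0027]
tcp_rot: [-180.0, 0.0, 83.4]
force: [-0.0, -0.8, -0.2]
finger_gap: 0.088
time_s: 9.2
tcp_pos: [0.3906, 0.3485, -0.0057]
tcp_rot: [180.0, -0.0, 83.4]
force: [0.8, -0.6, 0.4]
finger_gap: 0.0878
```

```bash
python3 -m pendant '[{"tx":0,"ty":0,"tz":2,"spin":0},{"tx":0,"ty":0,"tz":4,"spin":0},{"tx":0,"ty":0,"tz":6,"spin":0}]'; python3 -m pendant '[{"tx":0,"ty":0,"tz":1.5,"spin":0},{"tx":0,"ty":0,"tz":3,"spin":0},{"tx":0,"ty":0,"tz":3,"spin":0}]'
```

```text
time_s: 9.57
tcp_pos: [0.3906, 0.3485, -0.0117]
tcp_rot: [180.0, 0.0, 83.4]
force: [-0.0, 0.5, 0.1]
finger_gap: 0.0877
time_s: 9.95
tcp_pos: [0.3905, 0.3484, -0.0147]
tcp_rot: [-180.0, 0.0, 83.4]
force: [0.1, 0.1, 0.5]
finger_gap: 0.0877
```

```bash
python3 - <<'E'
from h import *
p=ctrl.snapshot("side");cv2.imwrite("pics/s3.png",p["pixels"])
x=ctrl.observe()["tcp_pos"]
for z in(0,.01,.02,.03,.04,.05):
    print(z,np.round(proj(p,[[x[0]+s*.0*1,x[1]+s*.051,z] for s in(1,-1)]),1).tolist())
E
```

```text
0 [[292.1, 305.3], [312.7, 279.7]]
0.01 [[291.8, 303.7], [312.6, 278.0]]
0.02 [[291.6, 302.1], [312.5, 276.3]]
0.03 [[291.3, 300.5], [312.4, 274.6]]
0.04 [[291.0, 298.8], [312.2, 272.8]]
0.05 [[290.7, 297.2], [312.1, 271.1]]
```

```bash
python3 -m pendant '[{"tx":0,"ty":0,"tz":1.5,"spin":0},{"tx":0,"ty":0,"tz":3,"spin":0},{"tx":0,"ty":0,"tz":4.5,"spin":0},{"tx":0,"ty":0,"tz":4.5,"spin":0}]'; python3 -m pendant '[{"tx":0,"ty":0,"tz":1.5,"spin":0},{"tx":0,"ty":0,"tz":3,"spin":0},{"tx":0,"ty":0,"tz":3,"spin":0}]'
```

```text
time_s: 10.5
tcp_pos: [0.3905, 0.3484, -0.0193]
tcp_rot: [-180.0, 0.0, 83.4]
force: [0.6, -0.4, -0.2]
finger_gap: 0.0878
time_s: 10.88
tcp_pos: [0.3905, 0.3484, -0.0222]
tcp_rot: [-180.0, 0.0, 83.4]
force: [-0.1, 0.2, -0.3]
finger_gap: 0.0879
```

```bash
python3 -m pendant '[{"tx":0,"ty":0,"tz":1.5,"spin":0},{"tx":0,"ty":0,"tz":1.5,"spin":0}]'; python3 -m pendant '[{"tx":0,"ty":0,"tz":1.5,"spin":0},{"tx":0,"ty":0,"tz":1.5,"spin":0}]';python3 -m pendant '[{"tx":0,"ty":0,"tz":1.5,"spin":0},{"tx":0,"ty":0,"tz":1.5,"spin":0}]'
```

```text
time_s: 11.12
tcp_pos: [0.3905, 0.3484, -0.0237]
tcp_rot: [-180.0, 0.0, 83.4]
force: [0.2, -0.7, -0.0]
finger_gap: 0.0879
time_s: 11.38
tcp_pos: [0.3905, 0.3484, -0.0253]
tcp_rot: [-180.0, 0.0, 83.4]
force: [-0.3, 0.3, -0.0]
finger_gap: 0.0879
time_s: 11.62
tcp_pos: [0.3905, 0.3484, -0.0268]
tcp_rot: [-180.0, 0.0, 83.4]
force: [1.2, 0.4, 0.2]
finger_gap: 0.0879
```

```bash
python3 -m pendant '[{"tx":0,"ty":0,"tz":0,"spin":0},{"tx":0,"ty":0,"tz":0,"spin":0},{"tx":0,"ty":0,"tz":0,"spin":0},{"tx":0,"ty":0,"tz":0,"spin":0},{"tx":0,"ty":0,"tz":0,"spin":0},{"tx":0,"ty":0,"tz":0,"spin":0},{"tx":0,"ty":0,"tz":0,"spin":0},{"tx":0,"ty":0,"tz":0,"spin":0},{"tx":0,"ty":0,"tz":0,"spin":0}]' 1 30
```

```text
time_s: 12.75
tcp_pos: [0.3906, 0.3484, -0.0266]
tcp_rot: [-180.0, 0.0, 83.4]
force: [-0.2, -0.6, -0.2]
finger_gap: 0.0219
```

Gripped at 21.9 mm, the handle's width: the real finger ends are about 31 mm behind the reported TCP. The z reference is therefore taken from the grip itself: hook underside = reported z + 30.6 mm. I'll lift it and work out the tote and rack poses from the saved pictures.

```bash
python3 -m pendant '[{"tx":0,"ty":0,"tz":0,"spin":0},{"tx":0,"ty":0,"tz":-10,"spin":0},{"tx":0,"ty":0,"tz":-40,"spin":0},{"tx":0,"ty":0,"tz":-80,"spin":0},{"tx":0,"ty":0,"tz":-130,"spin":0},{"tx":0,"ty":0,"tz":-170,"spin":0},{"tx":0,"ty":0,"tz":-200,"spin":0},{"tx":0,"ty":0,"tz":-220,"spin":0},{"tx":0,"ty":0,"tz":-220,"spin":0}]' 1 60
python3 - <<'E'
from h import *
st()
t=np.load("top0.npy",allow_pickle=True).item();s=np.load("side0.npy",allow_pickle=True).item()
k=lambda u,v:((u-350)/3.6+290,v/3.6+88)
fl,fr,rl,rr=[at(t,k(*c),.067) for c in((584,222),(713,239),(599,68),(723,78))]
print("tote rim",*[np.round(c[:2],4) for c in(fl,fr,rl,rr)],"W",np.linalg.norm(fl-fr),np.linalg.norm(rl-rr),"L",np.linalg.norm(fl-rl))
d=(rl+rr-fl-fr)/2;yaw=np.arctan2(d[1],d[0]);e=fl-fr;print("tote yaw",np.degrees(yaw),np.degrees(np.arctan2(-e[0],e[1])))
ws=[at(t,k(*c),.150) for c in((381,277),(760,288),(387,25),(754,36))]
print("roof corners",*[np.round(c[:2],4) for c in ws]);
for a,b in((0,1),(2,3)):
    e=ws[a]-ws[b];print(np.degrees(np.arctan2(-e[0],e[1])),np.linalg.norm(e))
bf=[at(t,k(*c),.012) for c in((380,338),(738,345))];e=bf[0]-bf[1];print("board front",bf,np.degrees(np.arctan2(-e[0],e[1])),np.linalg.norm(e))
p=ctrl.snapshot("side")
c=np.hstack([cv2.resize(s["pixels"][105:220,235:360],None,fx=4,fy=4,interpolation=2),cv2.resize(p["pixels"][130:330,220:370],None,fx=2.3,fy=2.3,interpolation=2)]) if 0 else None
a=cv2.resize(s["pixels"][105:220,235:360],None,fx=3.6,fy=3.6,interpolation=2);b=cv2.resize(p["pixels"][130:300,220:360],None,fx=2.4,fy=2.4,interpolation=2)
c=np.zeros((420,a.shape[1]+b.shape[1],3),np.uint8);c[:a.shape[0],:a.shape[1]]=a;c[:b.shape[0],a.shape[1]:]=b;cv2.imwrite("pics/c3.png",c)
E
```

```text
time_s: 13.88
tcp_pos: [0.3912, 0.349, 0.1958]
tcp_rot: [179.8, -0.2, 83.4]
force: [-0.1, -0.6, -1.5]
finger_gap: 0.022
t 13.88 tcp [0.3912 0.349  0.1958] rot [ 1.7984e+02 -1.6000e-01  8.3430e+01] F [-0.12 -0.57 -1.5 ] M [ 0.04 -0.12 -0.03] gap 0.022 q [ 38.   -6.6  81.8   0.  104.6 -45.4]
tote rim [ 0.6706 -0.067 ] [ 0.6545 -0.178 ] [ 0.8056 -0.0829] [ 0.7958 -0.1906] W 0.11218075073087908 0.10822123791860688 L 0.13599273455156433
tote yaw -5.88753717521126 -8.232073737555645
roof corners [0.6142 0.1051] [ 0.6012 -0.2035] [0.8237 0.098 ] [ 0.8109 -0.2048]
-2.418591355834859 0.3089422951038418
-2.4137297102040884 0.3030738805083623
board front [array([0.57822965, 0.11181774, 0.012     ]), array([ 0.567721  , -0.20595022,  0.012     ])] -1.894091936861766 0.3179416699196947
```

View pics/c3.png

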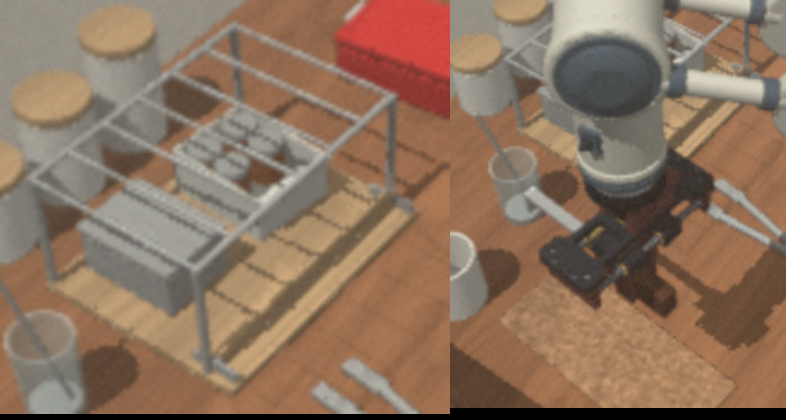

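```bash
python3 - <<'E'
from h import *
s=np.load("side0.npy",allow_pickle=True).item()
print("tip top pred",proj(s,[[.5551,.330,.256],[.5551,.330,.246]]),"seen 255.4,210")
st();go(.41,-.113,.196,87.6)
E
```

```text
tip top pred [[251.93306865 208.73003654]
 [252.51545972 211.15284159]] seen 255.4,210
t 13.93 tcp [0.3907 0.3487 0.194 ] rot [ 1.7995e+02 -6.0000e-02  8.3430e+01] F [ 0.14  0.18 -1.94] M [ 0.04 -0.07 -0.  ] gap 0.0217 q [ 38.   -6.6  81.9   0.  104.6 -45.4]
to (0.41, -0.113, 0.196, 87.6) -> tx ty tz [-456.4   72.    -2.4] spin -4.2
```

```bash
python3 -m pendant '[{"tx":-30,"ty":5,"tz":0,"spin":0},{"tx":-80,"ty":13,"tz":0,"spin":-1},{"tx":-130,"ty":20,"tz":0,"spin":-1},{"tx":-180,"ty":28,"tz":0,"spin":-2},{"tx":-230,"ty":36,"tz":0,"spin":-2},{"tx":-280,"ty":44,"tz":0,"spin":-3},{"tx":-330,"ty":52,"tz":0,"spin":-3},{"tx":-380,"ty":60,"tz":0,"spin":-4},{"tx":-430,"ty":68,"tz":0,"spin":-4},{"tx":-456,"ty":72,"tz":0,"spin":-4.2}]'
python3 -m pendant '[{"tx":0,"ty":0,"tz":30,"spin":0},{"tx":0,"ty":0,"tz":70,"spin":0},{"tx":0,"ty":0,"tz":110,"spin":0},{"tx":0,"ty":0,"tz":132,"spin":0},{"tx":0,"ty":0,"tz":132,"spin":0}]'
python3 - <<'E'
from h import *
st();go(.529,-.119,.0614,87.6)
p=ctrl.snapshot("side");np.save("s4.npy",p,allow_pickle=True)
t=ctrl.snapshot("top");np.save("t4.npy",t,allow_pickle=True)
x=ctrl.observe();a=np.radians(x["tcp_rot"][2]-90);tip=x["tcp_pos"]+[.165*np.cos(a),.165*np.sin(a),.0606]
print(tip,proj(p,tip),proj(t,tip))
A=cv2.resize(p["pixels"][105:235,235:385],None,fx=3.4,fy=3.4,interpolation=2);B=cv2.resize(t["pixels"][90:250,300:420],None,fx=2.4,fy=2.4,interpolation=2)
c=np.zeros((445,A.shape[1]+B.shape[1],3),np.uint8);c[:A.shape[0],:A.shape[1]]=A;c[:B.shape[0],A.shape[1]:]=B;cv2.imwrite("pics/c4.png",c)
E
```

```text
time_s: 15.18
tcp_pos: [0.409, -0.1148, 0.1916]
tcp_rot: [-179.8, -0.0, 87.5]
force: [-0.2, -0.1, -1.6]
finger_gap: 0.022
time_s: 15.8
tcp_pos: [0.4077, -0.112, 0.058]
tcp_rot: [-179.7, -0.1, 87.6]
force: [0.2, 0.3, -1.6]
finger_gap: 0.0216
t 15.8 tcp [ 0.4077 -0.112   0.058 ] rot [-1.7966e+02 -1.1000e-01  8.7630e+01] F [ 0.23  0.31 -1.62] M [ 0.11 -0.12  0.02] gap 0.0216 q [ -20.   -22.   108.6   -0.    93.8 -107.6]
to (0.529, -0.119, 0.0614, 87.6) -> tx ty tz [ -2.  121.4  -4.1] spin 0.0
[ 0.57457615 -0.11949939  0.12204433] [[338.24150923 151.53390522]] [[374.52511504 178.37493748]]
```

View pics/c4.png

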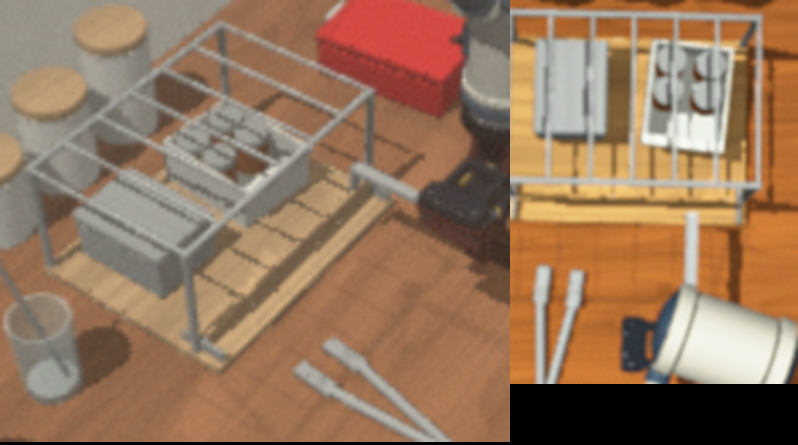

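The side and top crops show the held bar's end at side (340,154) and top (376,179), within about 2 px of prediction. It is about 4 mm to the right and may droop slightly. Going in over the rim now.

```bash
python3 -m pendant '[{"tx":0,"ty":15,"tz":0,"spin":0},{"tx":1,"ty":40,"tz":0,"spin":0},{"tx":2,"ty":65,"tz":0,"spin":0},{"tx":2,"ty":90,"tz":0,"spin":0},{"tx":2,"ty":110,"tz":0,"spin":0},{"tx":2,"ty":121,"tz":0,"spin":0},{"tx":2,"ty":121,"tz":0,"spin":0},{"tx":2,"ty":121,"tz":0,"spin":0}]'
python3 - <<'E'
from h import *
st()
p=ctrl.snapshot("side");np.save("s5.npy",p,allow_pickle=True)
t=ctrl.snapshot("top");np.save("t5.npy",t,allow_pickle=True)
x=ctrl.observe();a=np.radians(x["tcp_rot"][2]-90);tip=x["tcp_pos"]+[.165*np.cos(a),.165*np.sin(a),.0606]
print(tip,proj(p,tip),proj(t,tip))
A=cv2.resize(p["pixels"][120:200,265:365],None,fx=5,fy=5,interpolation=2);B=cv2.resize(t["pixels"][90:200,345:405],None,fx=4.5,fy=4.5,interpolation=2)
c=np.zeros((500,A.shape[1]+B.shape[1],3),np.uint8);c[:A.shape[0],:A.shape[1]]=A;c[:B.shape[0],A.shape[1]:]=B;cv2.imwrite("pics/c5.png",c)
E
```

```text
time_s: 16.9
tcp_pos: [0.5305, -0.1158, 0.0617]
tcp_rot: [180.0, 0.0, 87.6]
force: [-0.5, -1.2, -2.2]
finger_gap: 0.0217
t 16.9 tcp [ 0.5305 -0.1158  0.0617] rot [1.800e+02 1.000e-02 8.762e+01] F [-0.51 -1.22 -2.24] M [ 0.11 -0.06  0.01] gap 0.0217 q [ -15.9   -2.8   91.7   -0.    91.1 -103.5]
[ 0.69529979 -0.12266846  0.12225004] [[311.51044391 139.03303005]] [[374.67219754 138.31139412]]
```

View pics/c5.png

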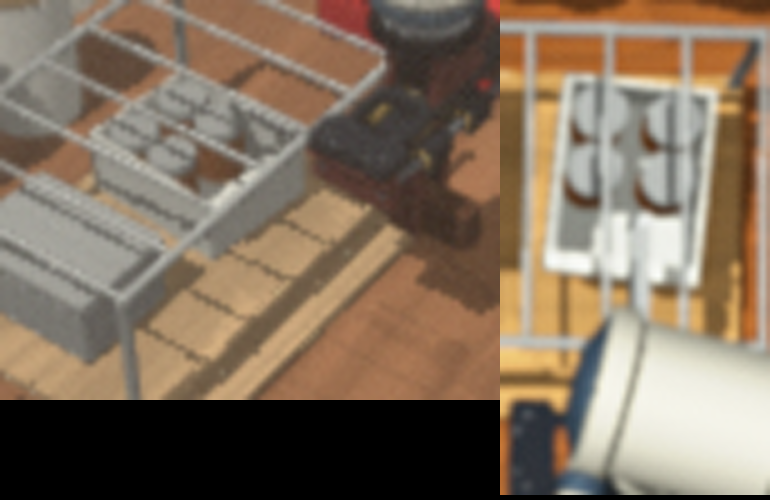

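The top crop shows the bar end at (377,139), past the tote's front wall at row ~149 and ahead of the jars. After correcting for parallax it is about 15 mm behind the inner wall, as planned. Lowering.

```bash
python3 -m pendant '[{"tx":0,"ty":0,"tz":8,"spin":0},{"tx":0,"ty":0,"tz":16,"spin":0},{"tx":0,"ty":0,"tz":24,"spin":0},{"tx":0,"ty":0,"tz":30,"spin":0},{"tx":0,"ty":0,"tz":35,"spin":0},{"tx":0,"ty":0,"tz":39,"spin":0},{"tx":0,"ty":0,"tz":39,"spin":0},{"tx":0,"ty":0,"tz":39,"spin":0}]'
python3 -c "
from h import *
st();st()"
python3 -m pendant '[{"tx":0,"ty":-3,"tz":0,"spin":0},{"tx":0,"ty":-6,"tz":0,"spin":0},{"tx":0,"ty":-9,"tz":0,"spin":0},{"tx":0,"ty":-9,"tz":0,"spin":0}]'
python3 -c "
from h import *
st();st()"
```

```text
time_s: 18.0
tcp_pos: [0.531, -0.1158, 0.0227]
tcp_rot: [180.0, 0.0, 87.6]
force: [0.8, -0.4, -1.6]
finger_gap: 0.022
t 18.0 tcp [ 0.531  -0.1158  0.0227] rot [1.7998e+02 1.0000e-02 8.7630e+01] F [ 0.78 -0.37 -1.62] M [ 0.13 -0.15  0.02] gap 0.022 q [ -15.9   -1.6   94.6   -0.    87.  -103.5]
t 18.0 tcp [ 0.531  -0.1158  0.0227] rot [1.7998e+02 1.0000e-02 8.7630e+01] F [ 0.78 -0.37 -1.62] M [ 0.13 -0.15  0.02] gap 0.022 q [ -15.9   -1.6   94.6   -0.    87.  -103.5]
time_s: 18.5
tcp_pos: [0.5217, -0.1154, 0.0225]
tcp_rot: [180.0, 0.0, 87.6]
force: [0.8, 0.1, -2.8]
finger_gap: 0.022
t 18.5 tcp [ 0.5217 -0.1154  0.0225] rot [180.     0.    87.62] F [ 0.78  0.08 -2.79] M [ 0.07 -0.12  0.  ] gap 0.022 q [ -16.1   -3.    96.     0.    87.  -103.7]
t 18.5 tcp [ 0.5217 -0.1154  0.0225] rot [180.     0.    87.62] F [ 0.78  0.08 -2.79] M [ 0.07 -0.12  0.  ] gap 0.022 q [ -16.1   -3.    96.     0.    87.  -103.7]
```

```bash
python3 -m pendant '[{"tx":0,"ty":-3,"tz":0,"spin":0},{"tx":0,"ty":-6,"tz":0,"spin":0},{"tx":0,"ty":-8,"tz":0,"spin":0},{"tx":0,"ty":-10,"tz":0,"spin":0},{"tx":0,"ty":-12,"tz":0,"spin":0}]'
python3 -c "
from h import *
st()"
python3 -m pendant '[{"tx":0,"ty":-4,"tz":0,"spin":0},{"tx":0,"ty":-8,"tz":0,"spin":0},{"tx":0,"ty":-12,"tz":0,"spin":0},{"tx":0,"ty":-16,"tz":0,"spin":0},{"tx":0,"ty":-20,"tz":0,"spin":0},{"tx":0,"ty":-24,"tz":0,"spin":0},{"tx":0,"ty":-26,"tz":0,"spin":0}]'
python3 -c "
from h import *
st()"
```

```text
time_s: 19.12
tcp_pos: [0.51, -0.1149, 0.0225]
tcp_rot: [180.0, 0.0, 87.6]
force: [3.7, -0.7, -3.3]
finger_gap: 0.0216
t 19.12 tcp [ 0.51   -0.1149  0.0225] rot [179.97   0.    87.63] F [ 3.74 -0.71 -3.25] M [ 0.02 -0.54 -0.  ] gap 0.0216 q [ -16.4   -4.8   97.7    0.    87.1 -104.1]
time_s: 20.0
tcp_pos: [0.4837, -0.1138, 0.0225]
tcp_rot: [180.0, 0.0, 87.6]
force: [3.6, -0.3, -2.6]
finger_gap: 0.0215
t 20.0 tcp [ 0.4837 -0.1138  0.0225] rot [179.99   0.    87.62] F [ 3.64 -0.29 -2.62] M [ 0.07 -0.59 -0.04] gap 0.0215 q [ -17.2   -8.9  101.5    0.    87.5 -104.8]
```

The tote is sliding at about 3.6 N. Now slow 1 mm steps with a force guard, to feel for the strip.

```bash
cat > g.py <<'E'
from h import *
s=ctrl.observe();f=s["force"][0];print(round(s["time_s"],2),np.round(s["tcp_pos"],4),"F",np.round(s["force"],1));raise SystemExit(int(f>6))
E
python3 -m pendant '[{"tx":0,"ty":-3,"tz":0,"spin":0},{"tx":0,"ty":-6,"tz":0,"spin":0},{"tx":0,"ty":-9,"tz":0,"spin":0},{"tx":0,"ty":-12,"tz":0,"spin":0},{"tx":0,"ty":-15,"tz":0,"spin":0},{"tx":0,"ty":-17,"tz":0,"spin":0}]' >/dev/null; python3 g.py &&
python3 -m pendant '[{"tx":0,"ty":-1,"tz":0,"spin":0},{"tx":0,"ty":-2,"tz":0,"spin":0}]' >/dev/null && python3 g.py &&
python3 -m pendant '[{"tx":0,"ty":-1,"tz":0,"spin":0},{"tx":0,"ty":-2,"tz":0,"spin":0}]' >/dev/null && python3 g.py &&
python3 -m pendant '[{"tx":0,"ty":-1,"tz":0,"spin":0},{"tx":0,"ty":-2,"tz":0,"spin":0}]' >/dev/null && python3 g.py &&
python3 -m pendant '[{"tx":0,"ty":-1,"tz":0,"spin":0},{"tx":0,"ty":-2,"tz":0,"spin":0}]' >/dev/null && python3 g.py &&
python3 -m pendant '[{"tx":0,"ty":-1,"tz":0,"spin":0},{"tx":0,"ty":-2,"tz":0,"spin":0}]' >/dev/null && python3 g.py &&
python3 -m pendant '[{"tx":0,"ty":-1,"tz":0,"spin":0},{"tx":0,"ty":-2,"tz":0,"spin":0}]' >/dev/null && python3 g.py &&
python3 -m pendant '[{"tx":0,"ty":-1,"tz":0,"spin":0},{"tx":0,"ty":-2,"tz":0,"spin":0}]' >/dev/null && python3 g.py &&
python3 -m pendant '[{"tx":0,"ty":-1,"tz":0,"spin":0},{"tx":0,"ty":-2,"tz":0,"spin":0}]' >/dev/null && python3 g.py
```

```text
20.75 [ 0.4668 -0.1131  0.0225] F [ 4.7  0.  -2.6]
21.0 [ 0.4649 -0.113   0.0224] F [ 3.4 -0.5 -2.2]
21.25 [ 0.4629 -0.1129  0.0224] F [ 4.1 -0.7 -2.3]
21.5 [ 0.4609 -0.1129  0.0224] F [ 3.8  0.5 -1.9]
21.75 [ 0.4589 -0.1128  0.0224] F [ 3.9 -0.4 -2.6]
22.0 [ 0.4569 -0.1127  0.0224] F [ 4.1  0.  -2.1]
22.25 [ 0.4549 -0.1126  0.0224] F [ 4.1 -0.5 -2.2]
22.5 [ 0.4529 -0.1125  0.0224] F [ 4.  -0.6 -2.8]
22.75 [ 0.4509 -0.1124  0.0224] F [ 4.  -0.6 -2.3]
```

```bash

python3 -m pendant '[{"tx":0,"ty":-1,"tz":0,"spin":0},{"tx":0,"ty":-2,"tz":0,"spin":0}]' >/dev/null && python3 g.py &&
python3 -m pendant '[{"tx":0,"ty":-1,"tz":0,"spin":0},{"tx":0,"ty":-2,"tz":0,"spin":0}]' >/dev/null && python3 g.py &&
python3 -m pendant '[{"tx":0,"ty":-1,"tz":0,"spin":0},{"tx":0,"ty":-2,"tz":0,"spin":0}]' >/dev/null && python3 g.py &&
python3 -m pendant '[{"tx":0,"ty":-1,"tz":0,"spin":0},{"tx":0,"ty":-2,"tz":0,"spin":0}]' >/dev/null && python3 g.py &&
python3 -m pendant '[{"tx":0,"ty":-1,"tz":0,"spin":0},{"tx":0,"ty":-2,"tz":0,"spin":0}]' >/dev/null && python3 g.py &&
python3 -m pendant '[{"tx":0,"ty":-1,"tz":0,"spin":0},{"tx":0,"ty":-2,"tz":0,"spin":0}]' >/dev/null && python3 g.py &&
python3 -m pendant '[{"tx":0,"ty":-1,"tz":0,"spin":0},{"tx":0,"ty":-2,"tz":0,"spin":0}]' >/dev/null && python3 g.py &&
python3 -m pendant '[{"tx":0,"ty":-1,"tz":0,"spin":0},{"tx":0,"ty":-2,"tz":0,"spin":0}]' >/dev/null && python3 g.py &&
python3 -m pendant '[{"tx":0,"ty":-1,"tz":0,"spin":0},{"tx":0,"ty":-2,"tz":0,"spin":0}]' >/dev/null && python3 g.py
```

```text
23.0 [ 0.4493 -0.1123  0.0224] F [ 6.8  0.8 -3.9]
```

Contact felt at TCP x ≈ 0.449. Continuing in half-millimetre steps.

```bash
sed -i 's/f>6/f>9.5/' g.py
python3 -m pendant '[{"tx":0,"ty":-0.5,"tz":0,"spin":0},{"tx":0,"ty":-0.5,"tz":0,"spin":0}]' >/dev/null && python3 g.py &&
python3 -m pendant '[{"tx":0,"ty":-0.5,"tz":0,"spin":0},{"tx":0,"ty":-0.5,"tz":0,"spin":0}]' >/dev/null && python3 g.py &&
python3 -m pendant '[{"tx":0,"ty":-0.5,"tz":0,"spin":0},{"tx":0,"ty":-0.5,"tz":0,"spin":0}]' >/dev/null && python3 g.py &&
python3 -m pendant '[{"tx":0,"ty":-0.5,"tz":0,"spin":0},{"tx":0,"ty":-0.5,"tz":0,"spin":0}]' >/dev/null && python3 g.py
```

```text
23.25 [ 0.4488 -0.1123  0.0224] F [ 6.7 -0.4 -3. ]
23.5 [ 0.4483 -0.1123  0.0224] F [ 6.3 -0.1 -3.8]
23.75 [ 0.4479 -0.1123  0.0224] F [ 7.4 -0.7 -3.5]
24.0 [ 0.4479 -0.1122  0.0224] F [ 9.2 -0.6 -4.9]
```

The force sat flat at about 6.5 N while the tote squared up, and it is now rising against the full face. A touch more, then hold.

```bash

python3 -m pendant '[{"tx":0,"ty":-0.5,"tz":0,"spin":0},{"tx":0,"ty":-0.5,"tz":0,"spin":0}]' >/dev/null; python3 g.py &&
python3 -m pendant '[{"tx":0,"ty":-0.4,"tz":0,"spin":0},{"tx":0,"ty":-0.4,"tz":0,"spin":0}]' >/dev/null; python3 g.py
python3 -m pendant '[{"tx":0,"ty":0,"tz":0,"spin":0},{"tx":0,"ty":0,"tz":0,"spin":0},{"tx":0,"ty":0,"tz":0,"spin":0}]' >/dev/null; python3 g.py;true
```

```text
24.25 [ 0.4479 -0.1123  0.0224] F [12.5 -0.8 -5.6]
24.25 [ 0.4479 -0.1123  0.0224] F [12.5 -0.8 -5.6]
24.62 [ 0.4479 -0.1123  0.0224] F [12.3  0.5 -6.5]
```

```bash

python3 -m pendant '[{"tx":0,"ty":0,"tz":0,"spin":0},{"tx":0,"ty":0,"tz":0,"spin":0},{"tx":0,"ty":0,"tz":0,"spin":0},{"tx":0,"ty":0,"tz":0,"spin":0},{"tx":0,"ty":0,"tz":0,"spin":0},{"tx":0,"ty":0,"tz":0,"spin":0},{"tx":0,"ty":0,"tz":0,"spin":0}]' >/dev/null; python3 g.py
python3 - <<'E'
from h import *
p=ctrl.snapshot("side");t=ctrl.snapshot("top");np.save("t6.npy",t,allow_pickle=True)
A=cv2.resize(p["pixels"][115:215,245:365],None,fx=4,fy=4,interpolation=2);B=cv2.resize(t["pixels"][90:200,345:410],None,fx=4.5,fy=4.5,interpolation=2)
c=np.zeros((500,A.shape[1]+B.shape[1],3),np.uint8);c[:A.shape[0],:A.shape[1]]=A;c[:B.shape[0],A.shape[1]:]=B;cv2.imwrite("pics/c6.png",c)
E
```

```text
25.5 [ 0.4479 -0.1123  0.0224] F [11.9 -0.9 -7.7]
```

View pics/c6.png

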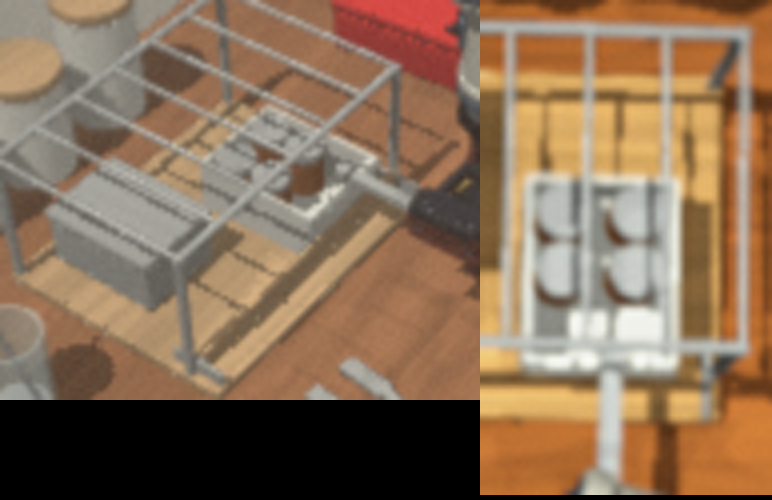

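The picture shows the tote up at the strip with its front rim at crop row ~368, parallel to the roof wire. The pull has held at ~12 N for over 1.2 s. Unhooking now: ease forward, lift, withdraw.

```bash

python3 -m pendant '[{"tx":0,"ty":1,"tz":0,"spin":0},{"tx":0,"ty":3,"tz":0,"spin":0},{"tx":0,"ty":6,"tz":0,"spin":0},{"tx":0,"ty":9,"tz":0,"spin":0},{"tx":0,"ty":11,"tz":0,"spin":0},{"tx":0,"ty":11,"tz":0,"spin":0}]'; python3 g.py
python3 -m pendant '[{"tx":0,"ty":0,"tz":-5,"spin":0},{"tx":0,"ty":0,"tz":-12,"spin":0},{"tx":0,"ty":0,"tz":-20,"spin":0},{"tx":0,"ty":0,"tz":-30,"spin":0},{"tx":0,"ty":0,"tz":-40,"spin":0},{"tx":0,"ty":0,"tz":-43,"spin":0},{"tx":0,"ty":0,"tz":-43,"spin":0}]'; python3 g.py
```

```text
time_s: 26.35
tcp_pos: [0.4575, -0.1127, 0.0223]
tcp_rot: [-180.0, -0.0, 87.6]
force: [0.0, -0.6, -1.8]
finger_gap: 0.0216
26.35 [ 0.4575 -0.1127  0.0223] F [ 0.  -0.6 -1.8]
time_s: 27.22
tcp_pos: [0.4576, -0.1128, 0.0657]
tcp_rot: [180.0, 0.0, 87.6]
force: [0.6, -0.0, -2.4]
finger_gap: 0.0218
27.23 [ 0.4576 -0.1128  0.0657] F [ 0.6 -0.  -2.4]
```

```bash

python3 -m pendant '[{"tx":0,"ty":-12,"tz":0,"spin":0},{"tx":0,"ty":-30,"tz":0,"spin":0},{"tx":0,"ty":-50,"tz":-5,"spin":0},{"tx":0,"ty":-65,"tz":-40,"spin":0},{"tx":0,"ty":-70,"tz":-80,"spin":0},{"tx":0,"ty":-70,"tz":-115,"spin":0},{"tx":0,"ty":-70,"tz":-130,"spin":0},{"tx":0,"ty":-70,"tz":-130,"spin":0}]'; python3 -c "
from h import *
st();go(.3906,.3484,.196,83.4)"
```

```text
time_s: 28.22
tcp_pos: [0.3875, -0.1099, 0.1955]
tcp_rot: [180.0, 0.0, 87.6]
force: [0.5, 0.2, -2.0]
finger_gap: 0.0218
t 28.23 tcp [ 0.3875 -0.1099  0.1955] rot [1.7996e+02 2.0000e-02 8.7630e+01] F [ 0.51  0.21 -2.03] M [ 0.03 -0.15  0.01] gap 0.0218 q [ -20.7  -25.4   97.1   -0.   108.2 -108.3]
to (0.3906, 0.3484, 0.196, 83.4) -> tx ty tz [458.  -15.9  -0.6] spin 4.2
```

```bash

python3 -m pendant '[{"tx":30,"ty":-1,"tz":0,"spin":0},{"tx":80,"ty":-3,"tz":0,"spin":1},{"tx":130,"ty":-5,"tz":0,"spin":1},{"tx":180,"ty":-6,"tz":0,"spin":2},{"tx":230,"ty":-8,"tz":0,"spin":2},{"tx":280,"ty":-10,"tz":0,"spin":3},{"tx":330,"ty":-12,"tz":0,"spin":3},{"tx":380,"ty":-14,"tz":0,"spin":4},{"tx":430,"ty":-15,"tz":0,"spin":4},{"tx":458,"ty":-16,"tz":0,"spin":4.2}]' >/dev/null
python3 -m pendant '[{"tx":0,"ty":0,"tz":0,"spin":0},{"tx":0,"ty":0,"tz":30,"spin":0},{"tx":0,"ty":0,"tz":80,"spin":0},{"tx":0,"ty":0,"tz":130,"spin":0},{"tx":0,"ty":0,"tz":160,"spin":0},{"tx":0,"ty":0,"tz":175,"spin":0},{"tx":0,"ty":0,"tz":185,"spin":0},{"tx":0,"ty":0,"tz":185,"spin":0}]' >/dev/null
python3 - <<'E'
from h import *
st();go(.3906,.3484,-.0266,83.4)
p=ctrl.snapshot("side")
cv2.imwrite("pics/c7.png",cv2.resize(p["pixels"][210:330,230:350],None,fx=4.5,fy=4.5,interpolation=2))
E
```

```text
t 30.48 tcp [0.3906 0.3482 0.0106] rot [179.99  -0.    83.41] F [-0.01 -0.05 -1.36] M [ 0.06 -0.11  0.01] gap 0.0217 q [ 38.   -4.3  98.4  -0.   85.9 -45.4]
to (0.3906, 0.3484, -0.0266, 83.4) -> tx ty tz [ 0.1 -0.1 37.2] spin 0.0
```

View pics/c7.png

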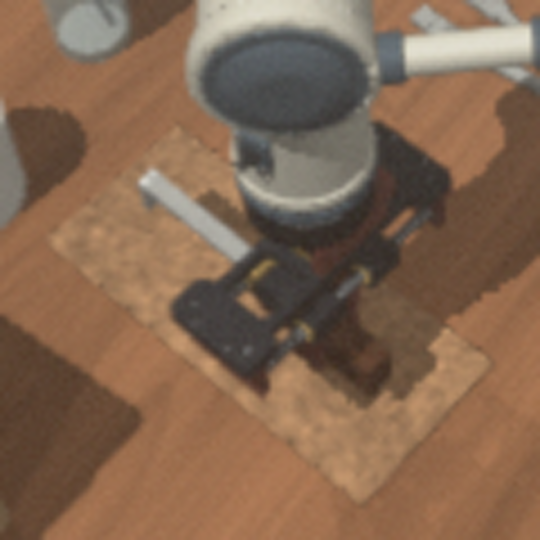

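The hook hangs over the mat just as it lay, with the bar end at crop (150,185). Lowering by feel.

```bash

python3 -m pendant '[{"tx":0,"ty":0,"tz":10,"spin":0},{"tx":0,"ty":0,"tz":20,"spin":0},{"tx":0,"ty":0,"tz":27,"spin":0},{"tx":0,"ty":0,"tz":31,"spin":0},{"tx":0,"ty":0,"tz":33,"spin":0},{"tx":0,"ty":0,"tz":34.5,"spin":0},{"tx":0,"ty":0,"tz":34.5,"spin":0}]' >/dev/null;python3 g.py
python3 -m pendant '[{"tx":0,"ty":0,"tz":1,"spin":0},{"tx":0,"ty":0,"tz":1.5,"spin":0},{"tx":0,"ty":0,"tz":1.5,"spin":0}]' >/dev/null;python3 g.py
python3 -m pendant '[{"tx":0,"ty":0,"tz":0.5,"spin":0},{"tx":0,"ty":0,"tz":1,"spin":0},{"tx":0,"ty":0,"tz":1,"spin":0}]' >/dev/null;python3 g.py
```

```text
31.4 [ 0.3906  0.3485 -0.024 ] F [ 0.1 -0.3 -2.1]
31.77 [ 0.3905  0.3484 -0.0256] F [ 0.2  0.7 -1.6]
32.15 [ 0.3905  0.3485 -0.0266] F [-0.2 -0.6 -1.6]
```

```bash

python3 -m pendant '[{"tx":0,"ty":0,"tz":0.5,"spin":0},{"tx":0,"ty":0,"tz":0.5,"spin":0}]' >/dev/null;python3 g.py
python3 -m pendant '[{"tx":0,"ty":0,"tz":0.5,"spin":0},{"tx":0,"ty":0,"tz":0.5,"spin":0}]' >/dev/null;python3 g.py
python3 -m pendant '[{"tx":0,"ty":0,"tz":0,"spin":0},{"tx":0,"ty":0,"tz":0,"spin":0},{"tx":0,"ty":0,"tz":0,"spin":0},{"tx":0,"ty":0,"tz":0,"spin":0},{"tx":0,"ty":0,"tz":0,"spin":0},{"tx":0,"ty":0,"tz":0,"spin":0},{"tx":0,"ty":0,"tz":-10,"spin":0},{"tx":0,"ty":0,"tz":-30,"spin":0},{"tx":0,"ty":0,"tz":-80,"spin":0},{"tx":0,"ty":0,"tz":-130,"spin":0}]' 0 >/dev/null
python3 -m pendant '[{"tx":-50,"ty":-10,"tz":-50,"spin":0},{"tx":-100,"ty":-20,"tz":-80,"spin":0},{"tx":-150,"ty":-30,"tz":-80,"spin":0},{"tx":-200,"ty":-40,"tz":-80,"spin":0},{"tx":-250,"ty":-40,"tz":-80,"spin":0},{"tx":-290,"ty":-40,"tz":-80,"spin":0},{"tx":-290,"ty":-40,"tz":-80,"spin":0}]'
python3 - <<'E'
from h import *
st()
p=ctrl.snapshot("side");t=ctrl.snapshot("top")
A=cv2.resize(p["pixels"][110:330,190:370],None,fx=2.4,fy=2.4,interpolation=2);B=cv2.resize(t["pixels"][90:275,195:410],None,fx=1.6,fy=1.6,interpolation=2)
c=np.zeros((528,A.shape[1]+B.shape[1],3),np.uint8);c[:A.shape[0],:A.shape[1]]=A;c[:B.shape[0],A.shape[1]:]=B;cv2.imwrite("pics/c8.png",c)
E
```

```text
32.4 [ 0.3905  0.3485 -0.0266] F [-1.6 -2.   2.7]
32.65 [ 0.3905  0.3485 -0.0266] F [-2.  -3.1  6. ]
time_s: 34.78
tcp_pos: [0.3175, 0.0632, 0.1842]
tcp_rot: [179.8, -0.0, 83.1]
force: [0.2, 0.5, 1.2]
finger_gap: 0.0874
t 34.77 tcp [0.3175 0.0632 0.1842] rot [ 1.7981e+02 -3.0000e-02  8.3150e+01] F [0.19 0.47 1.19] M [ 0.09 -0.12  0.02] gap 0.0874 q [  5.2 -38.9 107.   -0.  111.7 -77.9]
```

I've used up the picture views, so the final check is numeric: hook, tote and bystander boxes against the start.

```bash
python3 - <<'E'
from h import *
p=ctrl.snapshot("side");t=ctrl.snapshot("top");s0=np.load("side0.npy",allow_pickle=True).item();t0=np.load("top0.npy",allow_pickle=True).item();t6=np.load("t6.npy",allow_pickle=True).item()
b=lambda n,q:[(round(x["score"],2),np.round(x["rect"],1).tolist()) for x in ctrl.boxes_of(n,q)[:2]]
for n in("hook","tote","tin","tong","glass"):print(n,"top",b(n,t),"side",b(n,p))
df=lambda a,c,r:(cv2.absdiff(a["pixels"],c["pixels"])[r].max(2)>60).mean()
print("mat area changed: side",df(p,s0,np.s_[240:325,240:342]),"top",df(t,t0,np.s_[172:272,208:258]))
print("tote area vs while held: top",df(t,t6,np.s_[125:172,350:398]))
st()
E
```

```text
hook top [(0.88, [155.4, 230.8, 170.8, 296.4]), (0.68, [218.4, 186.7, 237.6, 258.7])] side [(0.87, [243.0, 331.8, 312.0, 390.4]), (0.86, [261.3, 254.2, 316.4, 302.7])]
tote top [(0.67, [356.8, 127.3, 389.6, 169.9]), (0.51, [445.1, 108.1, 487.4, 173.9])] side [(0.58, [293.3, 140.9, 340.0, 176.8]), (0.32, [264.7, 256.1, 315.1, 302.9])]
tin top [(0.76, [308.7, 107.5, 340.7, 145.5])] side [(0.95, [254.9, 152.5, 296.7, 192.0])]
tong top [(0.6, [310.6, 201.8, 327.1, 256.9]), (0.54, [218.8, 188.4, 237.6, 258.9])] side [(0.71, [321.5, 202.7, 372.2, 242.1]), (0.21, [327.9, 101.5, 374.9, 138.6])]
glass top [(0.94, [252.1, 125.4, 274.6, 148.3]), (0.19, [441.8, 109.2, 487.3, 173.4])] side [(0.69, [235.6, 191.3, 259.5, 223.4]), (0.35, [244.9, 110.0, 350.0, 213.6])]
mat area changed: side 0.0 top 0.0
tote area vs while held: top 0.005319148936170213
t 35.48 tcp [0.3175 0.0651 0.1824] rot [-179.99    0.     83.45] F [ 0.26  1.46 -0.26] M [ 0.06 -0.11 -0.01] gap 0.0878 q [  5.6 -38.6 107.    0.  111.6 -77.9]
```

```bash
python3 -c "
from rig import ctrl
print(ctrl.job_done())"
```

```text
the job is handed in; nothing more can be done
None
```

I took the hook off the mat and dragged the tote to the stop strip. I held about 12 N there for over a second, a little above the 1 kg asked for. Then I unhooked, laid the hook back where it had been, and handed the job in at about 35 s. No verdict was reported.

**Pull:** The tote slid at about 4 N. I first felt the strip at about 6.7 N, and the reading stayed flat while the tote squared up. The hold read 11.9–12.5 N forward, with up to about 8 N downward on the wrist (about 2 N of that is the hook's weight). The highest combined wrist reading was about 14 N, under the 20 N limit. Forces were read only at the end of each short move.

**Last checks:**
- **Hook:** the mat area showed no changed pixels against the start in either camera.
- **Tote:** in the top view it stayed where it was when held at the strip (0.5 % of pixels differed).
- **Squareness:** during the hold I judged it by eye, with the rim parallel to the roof wire (about 2.6° against 1.9°).
- **Bystanders:** the tin, tong and glass showed no clear shift in their boxes. I did not re-check the lunchbox, jar, mug or mould at the end.

**What went wrong:**
- **First grasp:** it missed, closing above the handle, because the real finger ends sit about 31 mm behind the reported TCP. I felt down to the right depth and gripped on the second try without disturbing the hook.
- **Last picture:** the viewer had reached its 12-picture limit, so the final check was by numbers only.

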